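Level the raised mate shelf on the balcony cabinet

TASK

The little raised shelf for the mate set has sunk at its foot end. Set the spirit level on it, its hole around the black foot knob and its bar along the shelf; then, fingers gripping the knob and fingertips pressing the level's sprung plate down, turn the knob until the bubble sits still between its two lines. Finish while holding, still gripping the knob and pressing the level down, and leave the other things where they stand.

Things in the scene. Friction and masses are not known exactly. Their poses are not given: they have to be found in the camera images.
- level: Loose aluminium spirit level, about 250 g, L-shaped from above, flat underside. Its lug (x -30..44, y -34..34 mm, 8 mm thick) has a 37 mm round through hole; origin: centre of the hole at the underside, z up. Its bar (x 42..68, y -30..130 mm, 30 mm high) is parallel to y, with the vial on top (up to 42 mm high, middle at x 55, y 50). Starts flat on the cabinet top, to the robot's right.
- bar_grip (a point): Point inside the level's bar, near the centre of mass, 15 mm above the underside (level frame x 55, y 45, z 15 mm). The bar is 26 mm wide across the level's x here.
- bubble (a joint): Bubble position along the level's y, m; 0 middle, range +-0.034. The 20 mm bubble drifts within about 1 s to the higher end, 14 mm per degree of slope; within +-4 mm it lies between the two white lines. With the level on the shelf, its y pointing to the hinge, it reads about +12 to +27 mm at first; each radian of clockwise foot turn takes off about 20 mm.
- press_ring (a joint): Depth of the grey sprung press plate on the level's lug, m; 0 up, 0.005 fully down. The plate (60 by 66 mm, 6 mm thick, 40 mm round hole above the lug's hole) has its top 19 mm above the level's underside when up. It takes 1.5 N to start and about 8 N at 4 mm; about 3 mm is a good press. The force passes through the level to the shelf.
- shelf: Plywood board on a fixed stand, 160 mm (x) by 300 mm (y), 16 mm thick. Origin: on the hinge line near one end, at the top surface, about 75 mm above the cabinet top; z is the board's upward normal, y points along the board from foot to hinge. It spans y -280..20, x -80..80 mm and tilts about x through the origin. The foot end starts 1 to 2 degrees low.
- foot_base (a point): Point on the foot's axis at the board's top surface, 230 mm from the hinge (board frame x 0, y -230 mm, z 0). It rises about 6 mm for each radian of clockwise foot turn.
- foot: Levelling foot: black ribbed round knob, 30 mm diameter, standing 42 mm up out of the board (23 mm above the press plate once that is around it, so gripping fingers can press the plate with their tips); origin on its axis at the board's top. Clockwise from above lifts this end; needs 0.1 to 0.2 N m, stays where left. Under 1.5 rad clockwise from the start makes the shelf level.
- flask: Bystander: steel vacuum flask, 82 mm diameter, 250 mm tall, loose; origin at the centre of its underside.
- mate: Bystander: black mate cup, 76 mm diameter, 85 mm tall, loose; origin at the centre of its underside.
- jar: Bystander: glass sugar jar with steel lid, 84 mm diameter, 102 mm tall, loose; origin at the centre of its underside.
- coaster: Bystander: wooden coaster, 96 mm diameter, 9 mm thick, loose; origin at the centre of its underside.
Things that resemble listed ones, but are neither listed nor needed, are in the scene too. There is more than one size of the level; the job needs the larger.

How it is judged (in metres and radians):
On the way, in this order (a step that is already met when the one before it is completed fails the run):
1. the level lies flat on the shelf with its lug around the foot knob and its bar along the shelf (distance between level and foot_base below 0.007 m and angle between the z axis of level and the z axis of shelf, either way round below 0.02 rad and angle between the y axis of level and the y axis of shelf, either way round below 0.3 rad), for 0.2 s.
2. while the bubble is still off centre, the fingers grip the foot knob and press the level down on the shelf (contact force between the fingers and foot above 2 N and contact force between the fingers and level above 2 N and contact force between level and shelf above 4 N and (value of joint bubble above 0.007 m or value of joint bubble below -0.007 m)), for 0.15 s.
At the end, for the whole second after the job is handed in: Level flat on the shelf (0.02 rad), hole within 7 mm of the foot axis, bar within 0.3 rad of the shelf's length; bubble stays within 5 mm of the middle; fingers still grip the knob (over 2 N) and press the level (over 2 N; over 4 N between level and shelf) (all of step 1 and value of joint bubble between -0.005 and 0.005 m and contact force between the fingers and foot above 2 N and contact force between the fingers and level above 2 N and contact force between level and shelf above 4 N); the arm keeps its last pose, push and grip.
It fails at once if a bystander (flask, mate cup, jar or coaster) is moved by more than 30 mm (distance of any of flask, mate, jar, coaster from where it was at the start of the episode above 0.03 m).
It also fails if it takes over 64 s, if anything falls off the work surface, if the arm or the gripper's body presses on something with over 40 N, if the wrist force passes 120 N, or if a joint passes its speed limit or range.

ROBOT

A 6-joint arm with a two-finger parallel gripper is mounted at the origin on the work surface. World frame = base frame: x ahead of the robot, y to its left, z up, the work surface at z = 0. Lengths are in mm, angles in rad, forces in N, time in s.
With the tool pointing down it reaches from about 400 to 925 mm from the base axis. Payload 12.5 kg.
Tool frame: the origin (TCP) lies on the centre line of the jaws, within the pads' length; the fingertips stand 22 mm ahead of it and the grasp point (between the pads) lies 3 mm ahead of it (env.tcp_to_tips is the distance from the TCP to the fingertips, in mm); z points along the fingers, y is the line along which they close (so a half turn about z gives the same grasp; the last joint's range is limited). The gripper opens to 95 mm and grips with 3 to 60 N. Pads are 20 mm wide; open, the fingers measure 119 mm over their backs; the gripper's body (75 mm by 180 mm) begins 59 mm behind the grasp point.
Start: joints at [-1.403, 0.491, 1.559, -0, 1.092, -0.106], TCP at [169.017, -601.729, 236.661] pointing down, gripper open.
Joint ranges: [-3.1, 3.1], [-0.84, 2.19], [0.05, 2.79], [-1.13, 4.28], [0.06, 2.93], [-2.69, 2.69]. Speed limits (rad/s): [2.22, 2.22, 2.79, 3.14, 3.14, 3.14].

INTERFACE

Orientations are given as a rotation vector (axis times angle).
In Python, from cell import readout, eyes, env gives the robot as it stands.
- The arm moves only by the shell command python3 -m inch 'ROWS' [FORCE]. ROWS is JSON, a list of rows, each a list of 7 numbers: the opening, from 0 (shut) to 1 (fully open), then the shift along the tool's x, y, z in units of 30 mm (1.0 is 30 mm), then the turn, a rotation vector about the tool's x, y, z in units of 5 degrees (1.0 is 5 degrees). A call has exactly 10 rows; each row shifts and turns the commanded pose from where the row before left it, along the tool's axes as they then stand; what a row does not reach is not made up. A row lasts 1/12 s, in which the tool goes at most 41.7 mm and 7.16 degrees, less where a joint would pass 70% of its speed; a pose out of reach is approached as far as the arm can. A call is refused whole if a number of a shift passes 1 or a number of a turn 1, either way. A call with a gripper value outside its range is refused whole. The fingers move at their own pace and stop on an object; FORCE is the grip in N (left out, the last holds). Time passes only in rows, so rows that do not move let the fingers close, or fill a call up. It gives the time, the measured TCP pose, the force, the opening and the grip force at its end, in the units of the state.
- readout.read_state(): the state, without advancing time (a new reading comes with each control period).
- eyes.capture(name): name is "scene" or "top"; returns a dict with "img" (480x640x3 uint8, red, green, blue), "z_map" (480x640 float32, mm along the optical axis (not along the pixel's ray), 0 where there is no reading), "mtx" (3x3 intrinsics, pixels), "pose" (4x4, takes a point from camera to world coordinates). Camera axes: x right, y down, z forward; pixel columns grow to the right and rows downward; lengths in mm; the calibration is good to about 2 mm. A picture is of the moment at which its call begins.
- env.job_done(): hands the job in; it is judged then, once.
The state is a dict: "time": time; "qpos": joint angles; "joint_velocities": joint speeds; "effort": joint torques, N m; "ee_pos": TCP position; "eef_rot": TCP orientation; "force": force on the tool from outside, world axes, zero at the start; "ft_torque": the same for the moment, N m; "width": finger opening in mm; "finger_force": force on a finger pad.
Only numpy, scipy, OpenCV 4.12 (cv2) and the standard library are available. Lean on these libraries where they do the work, as an engineer would, in place of code of your own. Each camera call takes 0.05 s, during which the arm holds its last target. There are 200 camera calls.

## Working session

There is one attempt and no reset: what is moved stays moved. The work goes in short steps, Python scripts to look and compute and a shell command to move; the robot and the scene stay as the last step left them, time stands still between calls to the robot, and variables do not carry over. Pictures are saved under pics/ and viewed, at most 10 in all, crops included, and the job is handed in when it is done.

```bash
ls; mkdir -p pics; python3 - <<'E'
from cell import readout, eyes, env
import cv2,numpy as np
for n in("scene","top"):
    c=eyes.capture(n); cv2.imwrite(f"pics/{n}0.png",c["img"][:,:,::-1]); np.savez(f"pics/{n}0.npz",**c)
    print(n,c["mtx"].round(1).tolist(),c["pose"].round(3).tolist())
print(readout.read_state())
E
```

```text
pics
scene [[526.2, 0.0, 319.9], [0.0, 526.2, 250.3], [0.0, 0.0, 1.0]] [[0.224, 0.523, -0.822, 1578.934], [0.975, -0.127, 0.184, -302.194], [-0.008, -0.843, -0.538, 725.631], [0.0, 0.0, 0.0, 1.0]]
top [[548.7, 0.0, 314.2], [0.0, 548.7, 238.6], [0.0, 0.0, 1.0]] [[-0.015, -0.99, 0.142, 442.86], [-1.0, 0.017, 0.015, -72.461], [-0.018, -0.141, -0.99, 1155.297], [0.0, 0.0, 0.0, 1.0]]
{'time': 0.1, 'qpos': array([-1.40261688e+00,  4.91535641e-01,  1.55939494e+00, -1.12122131e-05,
        1.09171813e+00, -1.05587496e-01]), 'joint_velocities': array([ 0.00115367, -0.00094682, -0.00292424,  0.00183376, -0.00153753,
       -0.0005049 ]), 'effort': array([ 1.89155435e-03, -6.13623548e+01, -2.58604270e+01,  6.93514547e-02,
        4.70529101e-02, -4.37153221e-05]), 'ee_pos': array([ 168.96842783, -601.51927601,  236.09537123]), 'eef_rot': array([-3.11115997e+00, -4.28554490e-01,  6.75014658e-05]), 'force': array([ 0.83495897,  0.42476075, -0.24696694]), 'ft_torque': array([-0.01824532,  0.02191165, -0.02599048]), 'finger_force': 0.0, 'width': 94.81885278116764}
```

View pics/top0.png

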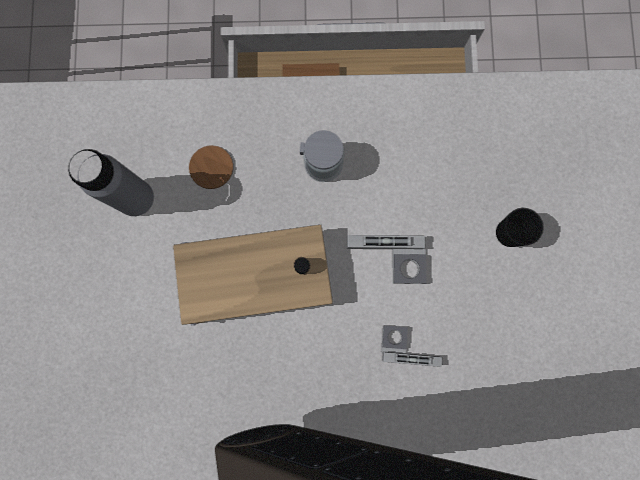

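View pics/scene0.png

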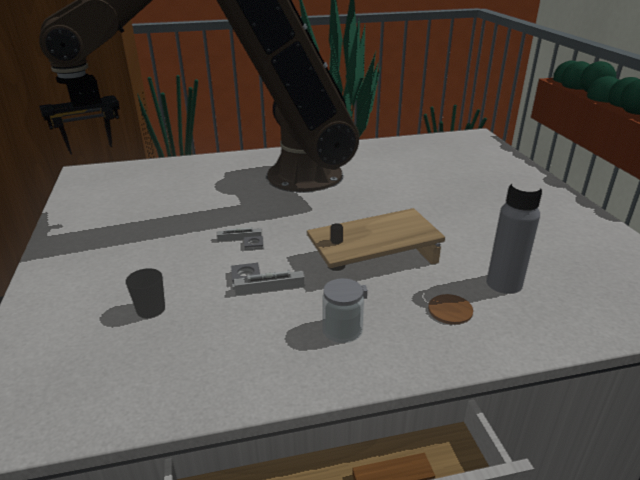

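The top view shows the large level with its hole near (412,268) and its bar along row 241, and the small look-alike at (396,337). The shelf spans x 175–330, with the knob at (302,266). The bystanders all stand clear. Next I'll measure from the depth maps.

```bash
cat > h.py <<'E'
import numpy as np,cv2
def cloud(c):
    v,u=np.mgrid[:480,:640]; z=c["z_map"].astype(float); K=c["mtx"]
    p=np.stack([(u-K[0,2])/K[0,0]*z,(v-K[1,2])/K[1,1]*z,z],-1)
    w=p@c["pose"][:3,:3].T+c["pose"][:3,3]; w[z==0]=np.nan
    return w
def rect(P):
    (cx,cy),(a,b),t=cv2.minAreaRect(P[:,:2].astype(np.float32)); return round(cx,1),round(cy,1),round(a,1),round(b,1),round(t,1)
E
python3 - <<'E'
from h import *
C={n:dict(np.load(f"pics/{n}0.npz")) for n in("top","scene")}
W={n:cloud(c) for n,c in C.items()}
W0=W["top"]
print("table z",np.nanmedian(W0[280:330,440:560,2]),"hole",W0[268,412],"knob",W0[266,302],"bar",W0[241,388],"small bar",W0[358,412])
k=W0[266,302]; b=W0[241,388]
for n,w in W.items():
    P=w.reshape(-1,3); P=P[np.isfinite(P[:,0])]
    d=np.hypot(P[:,0]-k[0],P[:,1]-k[1])
    A=P[(d<30)&(P[:,2]>100)]; top=A[A[:,2]>np.percentile(A[:,2],95)-6]
    print(n,"knob",len(top),cv2.minEnclosingCircle(top[:,:2].astype(np.float32)),top.mean(0).round(1),A[:,2].max().round(1))
    S=P[(abs(P[:,0]-k[0])<150)&(P[:,1]>k[1]-80)&(P[:,1]<k[1]+300)&(P[:,2]>58)&(P[:,2]<85)]
    print("shelf",len(S),rect(S))
    S=S[np.hypot(S[:,0]-k[0],S[:,1]-k[1])>35]
    f=np.linalg.lstsq(np.c_[S[:,:2]-k[:2],np.ones(len(S))],S[:,2],rcond=None)[0]
    r=S[:,2]-np.c_[S[:,:2]-k[:2],np.ones(len(S))]@f; S=S[abs(r)<4]
    f=np.linalg.lstsq(np.c_[S[:,:2]-k[:2],np.ones(len(S))],S[:,2],rcond=None)[0]
    print("plane slope deg",np.degrees(f[:2]).round(2),"z at knob",f[2].round(1), rect(S))
    B=P[(abs(P[:,0]-b[0])<40)&(abs(P[:,1]-b[1])<110)&(P[:,2]>24)&(P[:,2]<60)]
    print("bar",len(B),rect(B),np.percentile(B[:,2],[10,50,95]).round(1))
    L=P[(abs(P[:,0]-b[0]+50)<45)&(abs(P[:,1]-b[1]+50)<60)&(P[:,2]>14)&(P[:,2]<24)]
    print("plate",len(L),rect(L),L[:,2].mean().round(1))
E
python3 - <<'E'
import cv2
i=cv2.imread("pics/top0.png")[210:300,280:440]
cv2.imwrite("pics/crop0.png",cv2.resize(i,None,fx=5,fy=5,interpolation=cv2.INTER_CUBIC))
E
```

```text
table z 0.21854389408167663 hole [ 541.95456382 -259.11791742    1.18608517] knob [539.6037759  -32.16242017 113.55010398] bar [ 594.39701878 -205.70693585   43.14924962] small bar [ 359.05849504 -246.70232393   33.15116325]
top knob 166 ((542.8810424804688, -31.45401954650879), 14.961199760437012) [543.1 -31.7 113. ] 118.5
shelf 11925 (530.2, 69.0, 167.3, 300.3, 7.1)
plane slope deg [-0.11  1.16] z at knob 70.7 (530.5, 68.8, 160.0, 300.0, 7.1)
bar 987 (595.5, -202.5, 157.8, 50.9, 78.4) [27.7 31.5 42.9]
plate 681 (547.4, -241.2, 75.0, 88.2, 1.4) 19.2
scene knob 83 ((545.7435302734375, -30.885883331298828), 16.15329933166504) [547.1 -31.5 109.5] 112.8
shelf 4509 (533.6, 69.0, 168.3, 302.7, 7.2)
plane slope deg [-0.45  1.08] z at knob 68.1 (533.0, 69.1, 164.5, 303.0, 6.9)
bar 614 (598.6, -203.5, 159.2, 30.0, 87.7) [26.1 29.2 40.3]
plate 254 (541.1, -252.1, 63.7, 66.0, 0.5) 17.1
```

View pics/crop0.png

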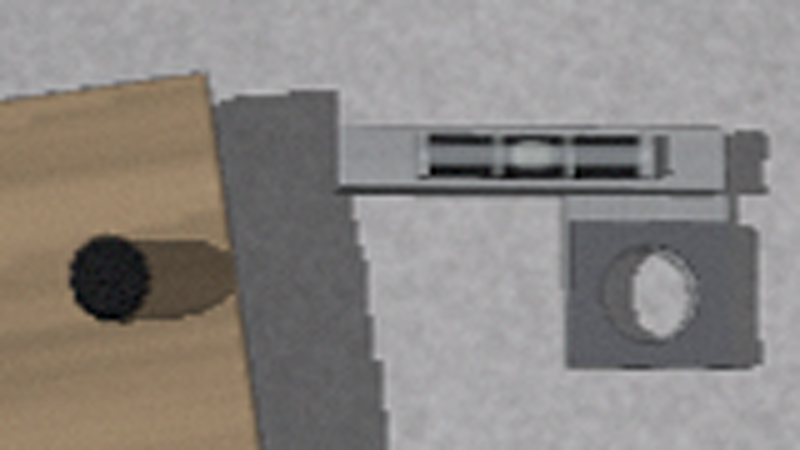

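The crop shows the level lying almost square to the image, with the bubble mid-vial. The knob centre is at about (110,278) in the crop and the hole at (650,293). I'll refine the bar pose next.

```bash
python3 - <<'E'
from h import *
for n in("top","scene"):
    w=cloud(dict(np.load(f"pics/{n}0.npz"))); P=w.reshape(-1,3); P=P[np.isfinite(P[:,0])]
    B=P[(abs(P[:,0]-596)<20)&(abs(P[:,1]+204)<110)&(P[:,2]>26)&(P[:,2]<50)]
    T=B[B[:,2]<34]
    print(n,len(T),rect(T),T[:,2].mean(),"vial",rect(B[B[:,2]>37]), cv2.fitLine(B[:,:2].astype(np.float32),cv2.DIST_HUBER,0,.01,.01).ravel())
    L=P[(P[:,0]<575)&(P[:,0]>500)&(abs(P[:,1]+255)<60)&(P[:,2]>15)&(P[:,2]<22)]
    print(" plate",rect(L),np.percentile(L[:,:2],[1,99],axis=0).round(1).tolist())
from cell import readout; from scipy.spatial.transform import Rotation as R
print(R.from_rotvec(readout.read_state()["eef_rot"]).as_matrix().round(3))
E
```

```text
top 653 (596.4, -203.2, 157.3, 26.0, 89.0) 30.302290215432922 vial (596.7, -196.1, 110.4, 18.2, 88.0) [ 2.4420412e-02  9.9970180e-01  5.9504926e+02 -2.0202843e+02]
 plate (540.7, -251.9, 66.8, 58.6, 89.0) [[511.3, -284.7], [570.0, -218.5]]
scene 383 (598.3, -203.5, 159.2, 29.5, 87.7) 28.794706317322145 vial (598.9, -203.2, 96.2, 19.8, 86.6) [ 1.8590409e-02  9.9982721e-01  6.0183252e+02 -2.0316975e+02]
 plate (541.0, -252.0, 63.7, 65.8, 0.6) [[509.8, -284.4], [569.0, -219.6]]
[[ 0.963  0.27  -0.   ]
 [ 0.27  -0.963  0.001]
 [ 0.    -0.001 -1.   ]]
```

```bash
python3 -m inch '[[0.5,0,0,0,0,0,-1],[0.5,0,0,0,0,0,-1],[0.5,0,0,0,0,0,-1],[0.5,0,0,0,0,0,-1],[0.5,0,0,0,0,0,-1],[0.5,0,0,0,0,0,-1],[0.5,0,0,0,0,0,-1],[0.5,0,0,0,0,0,-1],[0.5,0,0,0,0,0,-1],[0.5,0,0,0,0,0,-1]]' 30
python3 -m inch '[[0.5,0,0,0,0,0,-1],[0.5,0,0,0,0,0,-1],[0.5,0,0,0,0,0,-1],[0.5,0,0,0,0,0,-1],[0.5,0,0,0,0,0,-0.64],[0.5,0.68,0.7,0,0,0,0],[0.5,0.68,0.7,0,0,0,0],[0.5,0.68,0.7,0,0,0,0],[0.5,0.68,0.7,0,0,0,0],[0.5,0.68,0.7,0,0,0,0]]'
python3 -m inch '[[0.5,0.68,0.7,0,0,0,0],[0.5,0.68,0.7,0,0,0,0],[0.5,0.68,0.7,0,0,0,0],[0.5,0.68,0.7,0,0,0,0],[0.5,0.68,0.7,0,0,0,0],[0.5,0.68,0.7,0,0,0,0],[0.5,0.68,0.7,0,0,0,0],[0.5,0.68,0.7,0,0,0,0],[0.5,0.68,0.7,0,0,0,0],[0.5,0.68,0.7,0,0,0,0]]'
```

```text
time: 0.93
ee_pos: [169.0, -601.6, 236.3]
eef_rot: [-2.635, -1.709, -0.0]
force: [0.2, 0.2, 0.7]
width: 47.7
finger_force: 0.0
time: 1.77
ee_pos: [276.7, -500.7, 236.4]
eef_rot: [-2.243, -2.199, -0.0]
force: [-0.3, -0.9, -0.2]
width: 47.6
finger_force: 0.0
time: 2.6
ee_pos: [490.7, -300.7, 236.4]
eef_rot: [-2.243, -2.199, 0.0]
force: [0.2, -0.7, 0.3]
width: 47.8
finger_force: 0.0
```

```bash
python3 -m inch '[[0.5,0.68,0.7,0,0,0,0],[0.5,0.68,0.7,0,0,0,0],[0.5,0.68,0.7,0,0,0,0],[0.5,0.68,0.7,0,0,0,0],[0.5,0.68,0.7,0,0,0,0],[0.5,0,0,0.8,0,0,0],[0.5,0,0,0.8,0,0,0],[0.5,0,0,0.8,0,0,0],[0.5,0,0,0.8,0,0,0],[0.5,0,0,0,0,0,0]]'
python3 - <<'E'
from h import *
from cell import eyes,readout
c=eyes.capture("top"); cv2.imwrite("pics/t1.png",cv2.resize(c["img"][150:330,260:500,::-1],None,fx=3,fy=3))
print(readout.read_state()["ee_pos"])
E
```

```text
time: 3.43
ee_pos: [595.1, -201.1, 136.1]
eef_rot: [-2.238, -2.195, 0.004]
force: [-0.2, -0.6, -0.3]
width: 47.9
finger_force: 0.0
[ 595.95805822 -201.56325361  138.62690546]
```

View pics/t1.png

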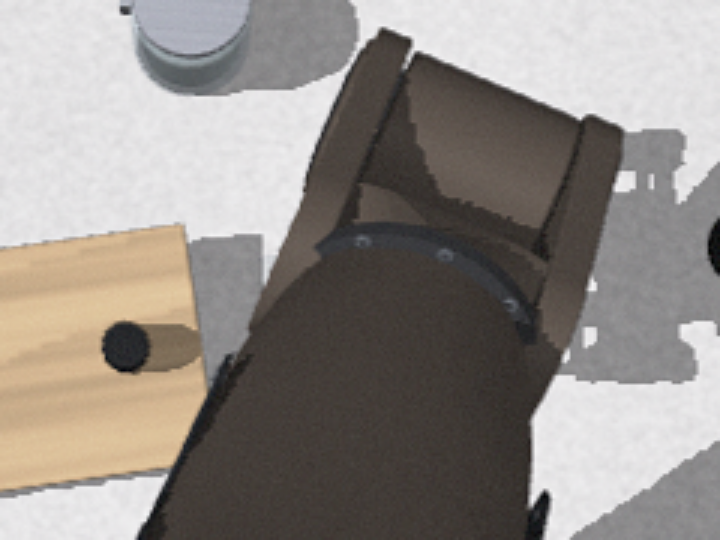

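The arm hides the level in the top view, but nothing has moved. Next I lower and grip.

```bash
python3 -m inch '[[0.5,0,0,0.7,0,0,0],[0.5,0,0,0.7,0,0,0],[0.5,0,0,0.7,0,0,0],[0.5,0,0,0.7,0,0,0],[0.5,0,0,0.6,0,0,0],[0.5,0,0,0.4,0,0,0],[0.5,0,0,0,0,0,0],[0.5,0,0,0,0,0,0],[0.1,0,0,0,0,0,0],[0.1,0,0,0,0,0,0]]' 30
python3 -m inch '[[0.1,0,0,0,0,0,0],[0.1,0,0,0,0,0,0],[0.1,0,0,0,0,0,0],[0.1,0,0,0,0,0,0],[0.1,0,0,0,0,0,0],[0.1,0,0,0,0,0,0],[0.1,0,0,0,0,0,0],[0.1,0,0,0,0,0,0],[0.1,0,0,0,0,0,0],[0.1,0,0,0,0,0,0]]' 30
```

```text
time: 4.32
ee_pos: [597.5, -202.2, 28.1]
eef_rot: [2.241, 2.198, 0.001]
force: [-0.2, -0.5, 0.7]
width: 39.3
finger_force: 0.0
time: 5.15
ee_pos: [596.9, -202.0, 27.4]
eef_rot: [2.243, 2.199, 0.0]
force: [-2.2, 0.8, 7.1]
width: 26.2
finger_force: 30.0
```

```bash
python3 -m inch '[[0.1,0,0,-0.4,0,0,0],[0.1,0,0,-0.8,0,0,0],[0.1,0,0,-0.9,0,0,0],[0.1,0,0,-0.9,0,0,0],[0.1,0,0,-0.9,0,0,0],[0.1,0,0,-0.9,0,0,0],[0.1,0,0,-0.2,0,0,-0.8],[0.1,0,0,0,0,0,-0.84],[0.1,0,0,0,0,0,0],[0.1,0,0,0,0,0,0]]' 35
python3 -m inch '[[0.1,0.5,0.05,0,0,0,0],[0.1,0.85,0.1,0,0,0,0],[0.1,0.95,0.1,0,0,0,0],[0.1,0.95,0.1,0,0,0,0],[0.1,0.95,0.1,0,0,0,0],[0.1,0.95,0.1,0,0,0,0],[0.1,0.95,0.1,0,0,0,0],[0.1,0.9,0.1,0,0,0,0],[0.1,0.6,0.08,0,0,0,0],[0.1,0,0,0,0,0,0]]'
python3 -m inch '[[0.1,0,0,0,0,0,0],[0.1,0,0,0,0,0,0],[0.1,0,0,0,0,0,0],[0.1,0,0,0,0,0,0],[0.1,0,0,0,0,0,0],[0.1,0,0,0,0,0,0],[0.1,0,0,0,0,0,0],[0.1,0,0,0,0,0,0],[0.1,0,0,0,0,0,0],[0.1,0,0,0,0,0,0]]'
python3 - <<'E'
from h import *
from cell import eyes,readout
for n in("scene","top"):
    c=eyes.capture(n); np.savez(f"pics/{n}2.npz",**c)
    if n=="scene": cv2.imwrite("pics/s2.png",cv2.resize(c["img"][130:330,180:460,::-1],None,fx=2.8,fy=2.8))
    else: cv2.imwrite("pics/t2.png",cv2.resize(c["img"][180:320,220:400,::-1],None,fx=2.8,fy=2.8))
    w=cloud(c).reshape(-1,3); w=w[np.isfinite(w[:,0])]
a=cv2.imread("pics/s2.png"); b=cv2.imread("pics/t2.png")
E
```

```text
time: 5.98
ee_pos: [596.6, -201.8, 176.9]
eef_rot: [-2.082, -2.352, 0.0]
force: [-0.6, 0.6, -2.4]
width: 26.0
finger_force: 35.0
time: 6.82
ee_pos: [592.7, 31.2, 176.3]
eef_rot: [-2.078, -2.355, 0.0]
force: [0.3, 0.5, -2.8]
width: 25.8
finger_force: 35.0
time: 7.65
ee_pos: [593.4, 27.3, 176.6]
eef_rot: [2.08, 2.354, -0.0]
force: [0.1, -0.8, -2.0]
width: 26.1
finger_force: 35.0
```

View pics/s2.png

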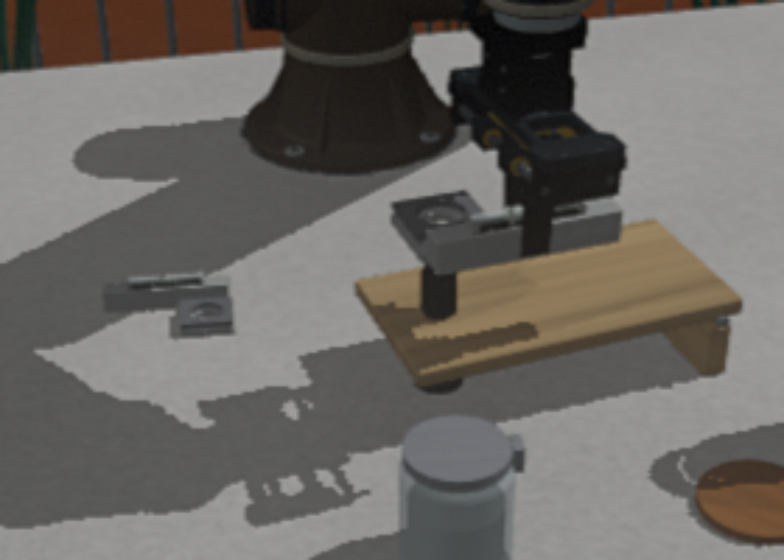

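The level is held flat above the knob: plate hole at about (440,215) in the crop, knob at (438,295). I'll measure the plate against the knob in the same camera.

```bash
python3 - <<'E'
from h import *
for n in("scene","top"):
    w=cloud(dict(np.load(f"pics/{n}2.npz"))).reshape(-1,3); P=w[np.isfinite(w[:,0])]
    N=P[(np.hypot(P[:,0]-544,P[:,1]+31)<120)]
    print(n,np.histogram(N[:,2],bins=np.arange(140,210,5)))
    L=P[(abs(P[:,0]-540)<42)&(abs(P[:,1]+31)<60)&(P[:,2]>158)&(P[:,2]<172)]
    print(" plate",len(L),rect(L) if len(L)>5 else "",L[:,2].mean())
    u=np.array([.124,-.992]);
    K=P[(np.hypot(P[:,0]-544,P[:,1]+31)<25)&(P[:,2]>80)&(P[:,2]<122)]
    if len(K)>5: print(" knob",len(K),K.mean(0).round(1),np.percentile(K,[2,98],axis=0).round(1).tolist())
    B=P[(P[:,0]>570)&(P[:,0]<640)&(abs(P[:,1]-10)<110)&(P[:,2]>150)&(P[:,2]<184)]
    print(" bar",len(B),rect(B) if len(B)>5 else "")
E
```

```text
scene (array([  0,  63, 172, 165, 172, 304, 111, 232,  78, 105,  43,  28,  18]), array([140, 145, 150, 155, 160, 165, 170, 175, 180, 185, 190, 195, 200,
       205]))
 plate 256 (545.3, -30.9, 64.0, 66.6, 7.5) 165.46637450490402
 knob 164 [553.8 -34.1  97.3] [[538.2, -46.1, 80.9], [560.8, -18.7, 111.0]]
 bar 1084 (597.1, 22.8, 169.8, 50.2, 88.0)
top (array([  0,   5,  32, 177,  37, 439, 120, 152,  78,   0,   0,   0,   0]), array([140, 145, 150, 155, 160, 165, 170, 175, 180, 185, 190, 195, 200,
       205]))
 plate 590 (549.6, -35.0, 66.6, 57.1, 6.6) 167.60973658356866
 knob 170 [544.5 -30.7 112.6] [[532.1, -43.7, 108.4], [557.0, -16.9, 115.9]]
 bar 486 (592.7, -38.9, 45.1, 42.4, 0.3)
```

View pics/t2.png

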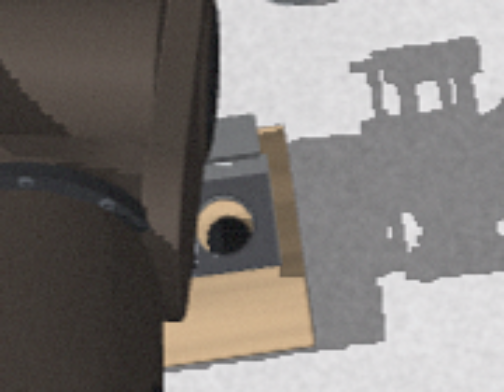

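Scene camera: plate centre (545.3,-30.9) against knob (545.5,-30.6), so they are aligned to about 1 mm. The top crop shows the knob inside the hole. Next I lower.

```bash
python3 -m inch '[[0.1,0,-0.03,0.2,0,0,0],[0.1,0,0,0.3,0,0,0],[0.1,0,0,0.3,0,0,0],[0.1,0,0,0.3,0,0,0],[0.1,0,0,0.3,0,0,0],[0.1,0,0,0.3,0,0,0],[0.1,0,0,0.3,0,0,0],[0.1,0,0,0.2,0,0,0],[0.1,0,0,0.1,0,0,0],[0.1,0,0,0,0,0,0]]' 35
python3 -m inch '[[0.1,0,0,0.05,0,0,0],[0.1,0,0,0.03,0,0,0],[0.1,0,0,0.03,0,0,0],[0.1,0,0,0.03,0,0,0],[0.1,0,0,0,0,0,0],[0.1,0,0,0,0,0,0],[0.1,0,0,0,0,0,0],[0.1,0,0,0,0,0,0],[0.1,0,0,0,0,0,0],[0.1,0,0,0,0,0,0]]'
```

```text
time: 8.58
ee_pos: [592.3, 27.2, 106.8]
eef_rot: [-2.079, -2.354, 0.001]
force: [0.6, 0.5, -3.2]
width: 25.8
finger_force: 35.0
time: 9.42
ee_pos: [592.6, 27.2, 103.4]
eef_rot: [2.08, 2.354, -0.0]
force: [-1.0, -0.0, -3.2]
width: 25.8
finger_force: 35.0
```

```bash
python3 -m inch '[[0.1,0,0,0.02,0,0,0],[0.1,0,0,0.02,0,0,0],[0.1,0,0,0.02,0,0,0],[0.1,0,0,0.02,0,0,0],[0.1,0,0,0.0,0,0,0],[0.1,0,0,0,0,0,0],[0.1,0,0,0,0,0,0],[0.1,0,0,0,0,0,0],[0.1,0,0,0,0,0,0],[0.1,0,0,0,0,0,0]]'
python3 -m inch '[[0.1,0,0,0.02,0,0,0],[0.1,0,0,0.01,0,0,0],[0.1,0,0,0,0,0,0],[0.1,0,0,0,0,0,0],[0.1,0,0,0.0,0,0,0],[0.1,0,0,0,0,0,0],[0.1,0,0,0,0,0,0],[0.1,0,0,0,0,0,0],[0.1,0,0,0,0,0,0],[0.1,0,0,0,0,0,0]]'
```

```text
time: 10.25
ee_pos: [592.6, 27.3, 101.0]
eef_rot: [2.08, 2.354, -0.0]
force: [1.0, 0.6, -2.7]
width: 25.7
finger_force: 35.0
time: 11.08
ee_pos: [592.6, 27.2, 100.2]
eef_rot: [2.08, 2.354, 0.0]
force: [-0.1, -1.1, -0.6]
width: 25.6
finger_force: 35.0
```

```bash
python3 -m inch '[[0.1,0,0,0,0,0.12,0],[0.1,0,0,0.02,0,0.12,0],[0.1,0,0,0.02,0,0,0],[0.1,0,0,0.01,0,0,0],[0.1,0,0,0.0,0,0,0],[0.1,0,0,0,0,0,0],[0.1,0,0,0,0,0,0],[0.1,0,0,0,0,0,0],[0.1,0,0,0,0,0,0],[0.1,0,0,0,0,0,0]]'
python3 -m inch '[[0.35,0,0,0,0,0,0],[0.45,0,0,0,0,0,0],[0.45,0,0,0,0,0,0],[0.45,0,0,0,0,0,0],[0.45,0,0,0,0,0,0],[0.45,0,0,-0.2,0,0,0],[0.45,0,0,-0.6,0,0,0],[0.45,0,0,-0.9,0,-0.24,0],[0.45,0,0,-0.9,0,0,0],[0.45,0,0,0,0,0,0]]'
python3 - <<'E'
from h import *
from cell import eyes,readout
for n in("scene","top"):
    c=eyes.capture(n); np.savez(f"pics/{n}3.npz",**c)
    if n=="scene": cv2.imwrite("pics/s3.png",cv2.resize(c["img"][180:280,300:460,::-1],None,fx=5,fy=5))
    P=cloud(c).reshape(-1,3); P=P[np.isfinite(P[:,0])]
    L=P[(abs(P[:,0]-544)<34)&(abs(P[:,1]+31)<45)&(P[:,2]>82)&(P[:,2]<95)]
    print(n,len(L),rect(L),L[:,2].mean())
E
```

```text
time: 11.92
ee_pos: [592.5, 27.2, 98.8]
eef_rot: [-2.069, -2.343, -0.022]
force: [-3.5, -0.5, 5.8]
width: 25.7
finger_force: 35.0
time: 12.75
ee_pos: [594.4, 26.3, 181.8]
eef_rot: [2.076, 2.35, 0.007]
force: [-0.1, -0.3, 1.4]
width: 43.2
finger_force: 0.0
scene 253 (543.9, -30.1, 60.5, 68.0, 6.4) 87.57184573888296
top 550 (546.3, -32.5, 62.3, 60.9, 6.6) 89.45540954674551
```

View pics/s3.png

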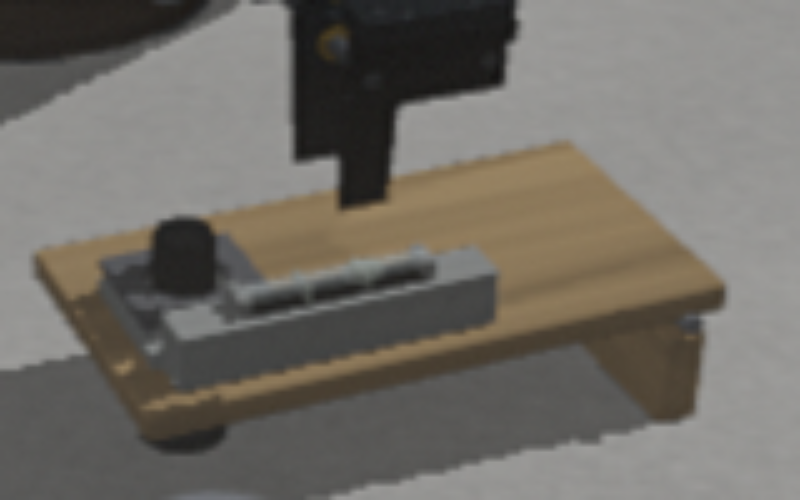

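The level sits flat around the knob, with its bar along the shelf. Next I turn the wrist back 45° and move over the knob.

```bash
python3 -m inch '[[0.55,0,0,0,0,0,-1],[0.55,0,0,0,0,0,-1],[0.55,0,0,0,0,0,-1],[0.55,0,0,0,0,0,-1],[0.55,0,0,0,0,0,-1],[0.55,0,0,0,0,0,-1],[0.55,0,0,0,0,0,-1],[0.55,0,0,0,0,0,-1],[0.55,0,0,0,0,0,-1],[0.55,0,0,0,0,0,0]]'
python3 -m inch '[[0.55,0.02,-0.4,0,0,0,0],[0.55,0.02,-0.5,0,0,0,0],[0.55,0.02,-0.5,0,0,0,0],[0.55,0.02,-0.5,0,0,0,0],[0.55,0.02,-0.4,0,0,0,0],[0.55,0.02,-0.24,0,0,0,0],[0.55,0,0,0,0,0,0],[0.55,0,0,0,0,0,0],[0.55,0,0,0,0,0,0],[0.55,0,0,0,0,0,0]]'
python3 - <<'E'
from cell import readout; from scipy.spatial.transform import Rotation as R
import numpy as np
s=readout.read_state(); M=R.from_rotvec(s["eef_rot"]).as_matrix(); p=s["ee_pos"]
print(p.round(1),M.round(4).tolist(),s["qpos"].round(3))
print("to knob, units:",(M.T@(np.array([543.3,-31.0,p[2]])-p)/30).round(3))
E
```

```text
time: 13.68
ee_pos: [592.2, 26.2, 175.4]
eef_rot: [-1.014, -2.971, 0.001]
force: [0.7, 0.3, 0.3]
width: 52.1
finger_force: 0.0
time: 14.52
ee_pos: [543.4, -31.3, 176.6]
eef_rot: [1.02, 2.971, 0.0]
force: [-0.4, 0.7, 0.4]
width: 52.6
finger_force: 0.0
[543.4 -31.3 176.6] [[-0.7892, 0.6142, 0.0003], [0.6142, 0.7892, -0.0001], [-0.0003, 0.0001, -1.0]] [-0.179  0.449  1.826 -0.     0.867 -1.088]
to knob, units: [ 0.009  0.008 -0.   ]
```

```bash
python3 -m inch '[[0.55,0,0,0.2,0,0,0],[0.55,0,0,0.3,0,0,0],[0.55,0,0,0.35,0,0,0],[0.55,0,0,0.35,0,0,0],[0.55,0,0,0.3,0,0,0],[0.55,0,0,0.25,0,0,0],[0.55,0,0,0.2,0,0,0],[0.5,0,0,0.15,0,0,0],[0.45,0,0,0,0,0,0],[0.38,0,0,0,0,0,0]]' 20
python3 -m inch '[[0.38,0,0,0.03,0,0,0],[0.38,0,0,0.03,0,0,0],[0.38,0,0,0.03,0,0,0],[0.38,0,0,0.03,0,0,0],[0.38,0,0,0,0,0,0],[0.38,0,0,0,0,0,0],[0.38,0,0,0,0,0,0],[0.38,0,0,0,0,0,0],[0.38,0,0,0,0,0,0],[0.38,0,0,0,0,0,0]]'
```

```text
time: 15.35
ee_pos: [543.1, -31.7, 113.5]
eef_rot: [-1.02, -2.971, 0.0]
force: [-0.4, 0.7, -0.3]
width: 40.8
finger_force: 0.0
time: 16.18
ee_pos: [543.2, -31.7, 110.1]
eef_rot: [1.02, 2.971, 0.0]
force: [2.5, 2.8, 4.1]
width: 36.1
finger_force: 1.9
```

A lateral push along tool +y shows the knob lies about 3 mm off that way. I'll recentre, press a little more and grip.

```bash
python3 -m inch '[[0.38,0,0.04,0,0,0,0],[0.38,0,0.04,0,0,0,0],[0.38,0,0,0.02,0,0,0],[0.38,0,0,0.02,0,0,0],[0.38,0,0,0,0,0,0],[0.38,0,0,0,0,0,0],[0.2,0,0,0,0,0,0],[0.2,0,0,0,0,0,0],[0.2,0,0,0,0,0,0],[0.2,0,0,0,0,0,0]]' 20
python3 - <<'E'
from h import *
from cell import eyes,readout
s=readout.read_state(); print(s["force"].round(1),s["width"],s["finger_force"],s["ee_pos"].round(1))
c=eyes.capture("scene"); cv2.imwrite("pics/s4.png",cv2.resize(c["img"][180:280,300:420,::-1],None,fx=6,fy=6,interpolation=cv2.INTER_CUBIC))
E
```

```text
time: 17.02
ee_pos: [543.0, -31.4, 108.8]
eef_rot: [-1.018, -2.969, 0.005]
force: [-9.9, -16.0, 10.7]
width: 29.6
finger_force: 24.2
[ -9.9 -16.   10.7] 29.566479338966975 24.227084428157468 [543.  -31.4 108.8]
```

View pics/s4.png

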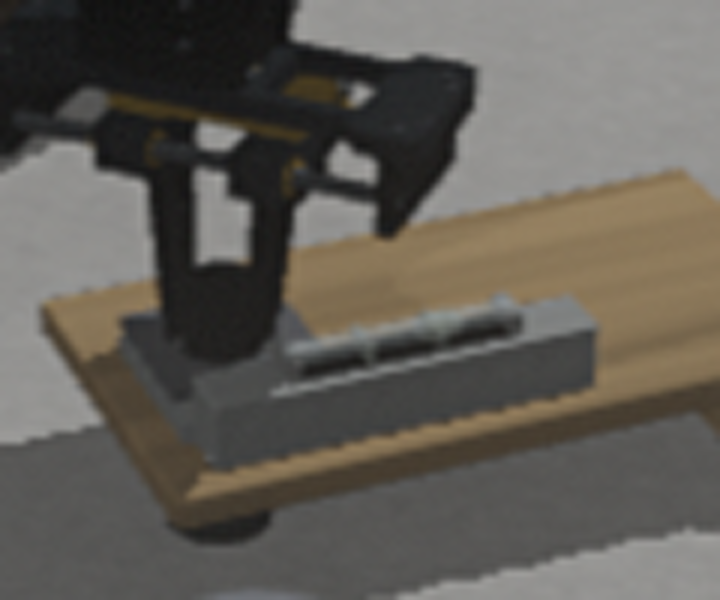

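Gripped: both fingers are on the knob and their tips are on the plate. The side load shows the knob was central already, so I'll undo the shift and read the bubble along the vial.

```bash
python3 -m inch '[[0.2,0,-0.03,0,0,0,0],[0.2,0,-0.03,0,0,0,0],[0.2,0,-0.01,0,0,0,0],[0.2,0,0,0,0,0,0],[0.2,0,0,0,0,0,0],[0.2,0,0,0,0,0,0],[0.2,0,0,0,0,0,0],[0.2,0,0,0,0,0,0],[0.2,0,0,0,0,0,0],[0.2,0,0,0,0,0,0]]' 35
cat > bub.py <<'E'
from h import *
import sys
from cell import eyes,readout
from scipy.spatial.transform import Rotation as R
s=readout.read_state(); print(s["force"].round(1),s["width"].round(1),s["finger_force"],s["ee_pos"].round(1),s["time"])
tag=sys.argv[1]; zb=float(sys.argv[2]); slope=float(sys.argv[3])
Rl=R.from_euler("zx",[7.0,slope],degrees=True).as_matrix()
rows=[]
for n,org in(("scene",[544.5,-30.3,zb-1.8]),("top",[543.,-31.,zb])):
    c=eyes.capture(n); img=c["img"]
    X,Y=np.meshgrid(np.arange(37,73.1,.5),np.arange(-35,135.1,.5),indexing="ij")
    Z=np.where(abs(X-55)<9,39.0,30.0)*0+38
    p=np.stack([X,Y,Z],-1)@Rl.T+np.array(org)
    q=(p-c["pose"][:3,3])@c["pose"][:3,:3]; uv=q@c["mtx"].T; uv=(uv[...,:2]/uv[...,2:]).astype(np.float32)
    rows.append(cv2.remap(img[:,:,::-1],uv[...,0],uv[...,1],cv2.INTER_CUBIC))
    np.savez(f"pics/{n}_{tag}.npz",**c)
o=np.vstack(rows); cv2.imwrite(f"pics/b_{tag}.png",cv2.resize(o,(800,o.shape[0]*800//o.shape[1])))
E
python3 bub.py a 70.3 1.15
```

```text
time: 17.9
ee_pos: [542.8, -31.7, 108.8]
eef_rot: [-1.02, -2.971, 0.001]
force: [-3.5, -3.0, 6.7]
width: 29.5
finger_force: 38.8Traceback (most recent call last):
  File "bub.py", line 5, in <module>
    s=readout.read_state(); print(s["force"].round(1),s["width"].round(1),s["finger_force"],s["ee_pos"].round(1),s["time"])
                                                      ^^^^^^^^^^^^^^^^
AttributeError: 'float' object has no attribute 'round'
```

```bash
sed -i 's/s\["width"\].round(1)/s["width"]/' bub.py; python3 bub.py a 70.3 1.15
```

```text
[-3.5 -3.   6.7] 29.548672741928165 38.7617166601035 [542.8 -31.7 108.8] 17.9
```

View pics/b_a.png

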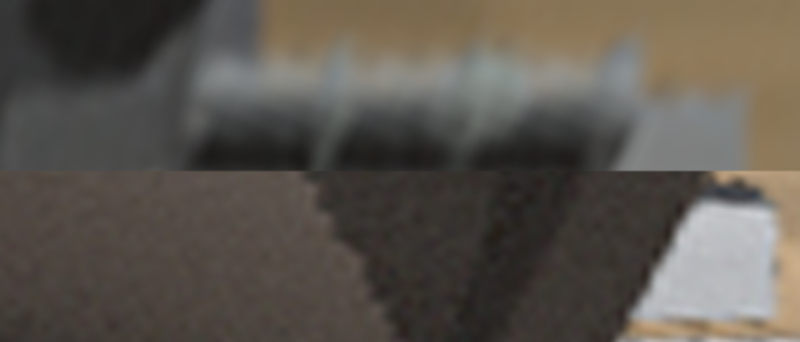

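The rectified scene strip shows the two lines at about px 335 and 470, i.e. 36 and 64 mm as expected. A pale green blob near px 500 is probably the bubble, at roughly +15 mm. I'll confirm with colour profiles, using the starting picture (bubble central) as reference.

```bash
cat > prof.py <<'E'
from h import *
from scipy.spatial.transform import Rotation as R
def prof(c,org,yaw,slope,z=38,xs=np.arange(48,62,1.0)):
    Rl=R.from_euler("zx",[yaw,slope],degrees=True).as_matrix()
    X,Y=np.meshgrid(xs,np.arange(-2,102.1,2),indexing="ij")
    p=np.stack([X,Y,X*0+z],-1)@Rl.T+np.array(org)
    q=(p-c["pose"][:3,3])@c["pose"][:3,:3]; uv=q@c["mtx"].T; uv=(uv[...,:2]/uv[...,2:]).astype(np.float32)
    return cv2.remap(c["img"],uv[...,0],uv[...,1],cv2.INTER_LINEAR).astype(float)
def show(c,*a):
    o=prof(c,*a); g=o[...,1]-o[...,0]   # green minus red
    for nm,m in(("lum",o.mean(-1)),("g-r",g)):
        for i in range(0,14,3): print(nm,48+i,*m[i:i+3].mean(0).round().astype(int))
E
python3 - <<'E'
from prof import *
print("y",*range(-2,103,2))
print("START"); show(dict(np.load("pics/scene0.npz")),[541,-252,-1.8],-1.2,0)
print("NOW"); show(dict(np.load("pics/scene_a.npz")),[544.5,-30.3,68.5],7.0,1.15)
E
```

```text
y -2 0 2 4 6 8 10 12 14 16 18 20 22 24 26 28 30 32 34 36 38 40 42 44 46 48 50 52 54 56 58 60 62 64 66 68 70 72 74 76 78 80 82 84 86 88 90 92 94 96 98 100 102
START
lum 48 96 93 108 124 129 123 115 113 116 117 119 119 116 114 113 112 112 128 134 138 142 142 137 131 132 138 138 137 135 137 140 140 139 131 133 139 143 144 145 144 144 143 142 142 143 144 144 145 137 132 131 134 140
lum 51 83 85 105 125 132 128 122 119 121 120 120 120 122 122 122 121 121 126 127 130 134 134 131 125 125 129 131 130 130 133 135 135 135 132 135 138 139 137 136 135 135 137 138 139 139 139 138 136 131 131 132 135 138
lum 54 77 83 101 119 124 115 107 104 105 105 106 105 105 106 107 106 105 106 109 119 119 116 115 112 112 116 118 117 118 122 121 117 116 119 124 120 116 115 116 114 114 115 116 115 112 114 115 115 117 123 126 129 132
lum 57 74 78 92 111 115 101 87 82 83 83 83 83 84 83 84 84 84 83 89 103 99 91 92 93 95 99 101 101 101 105 106 97 93 99 104 95 85 84 85 86 87 87 89 88 85 82 83 85 98 113 121 124 127
lum 60 74 77 85 94 97 85 71 66 66 67 68 69 69 68 69 68 67 66 75 86 82 73 76 80 81 84 84 84 86 89 88 79 74
[... 1633 characters left out ...]
86 86 90 95 102 107 111 115 124
g-r 48 0 0 1 0 1 2 2 2 2 3 1 -3 -8 -10 -11 -11 -10 -10 -7 -3 -2 -6 -10 -11 -11 -11 -12 -11 -10 -10 -10 -9 -8 -2 1 1 -1 -2 -4 -8 -11 -12 -12 -13 -14 -14 -13 -10 -6 0 2 -2 -10
g-r 51 1 1 1 0 3 3 4 3 4 3 3 1 -2 -3 -3 -3 -4 -4 -1 4 2 -1 -5 -6 -5 -3 -3 -4 -4 -5 -3 0 2 5 6 6 7 6 4 1 -4 -6 -5 -5 -6 -6 -5 -2 2 4 4 0 -10
g-r 54 1 1 -1 1 3 3 4 3 4 4 3 3 1 0 0 0 0 0 3 4 3 1 -1 -2 -1 -1 0 0 -1 -1 1 4 5 6 6 6 7 6 6 4 0 -2 -3 -2 -1 -1 1 2 4 4 4 -1 -8
g-r 57 1 1 0 1 2 2 3 3 3 3 3 3 2 2 2 1 1 2 4 4 4 2 1 1 1 2 2 3 2 2 3 4 5 6 6 5 5 5 5 5 2 0 -1 1 2 2 3 3 3 3 3 0 -4
g-r 60 0 0 1 0 1 1 2 3 2 2 3 2 2 3 3 2 2 4 4 4 5 3 2 2 2 2 2 2 2 4 4 3 4 4 4 4 4 4 4 4 2 1 2 2 2 2 3 3 3 3 2 2 2
```

Bubble at about +16.5 mm, which agrees with the 1.15° slope, so about 47° of turn is needed. I'll turn 35° first, rising with the board.

```bash
cp bub.py x.py; python3 -m inch '[[0.2,0,0,-0.01,0,0,0.4],[0.2,0,0,-0.012,0,0,0.7],[0.2,0,0,-0.012,0,0,0.7],[0.2,0,0,-0.012,0,0,0.7],[0.2,0,0,-0.012,0,0,0.8],[0.2,0,0,-0.012,0,0,0.8],[0.2,0,0,-0.012,0,0,0.8],[0.2,0,0,-0.012,0,0,0.8],[0.2,0,0,-0.012,0,0,0.8],[0.2,0,0,-0.01,0,0,0.5]]'
python3 -m inch '[[0.2,0,0,0,0,0,0],[0.2,0,0,0,0,0,0],[0.2,0,0,0,0,0,0],[0.2,0,0,0,0,0,0],[0.2,0,0,0,0,0,0],[0.2,0,0,0,0,0,0],[0.2,0,0,0,0,0,0],[0.2,0,0,0,0,0,0],[0.2,0,0,0,0,0,0],[0.2,0,0,0,0,0,0]]'
cat > look.py <<'E'
from prof import *
import sys
from cell import eyes
c=eyes.capture("scene"); np.savez(f"pics/scene_{sys.argv[1]}.npz",**c)
P=cloud(c).reshape(-1,3); P=P[np.isfinite(P[:,0])]
S=P[(P[:,1]>110)&(P[:,1]<210)&(abs(P[:,0]-520)<60)&(P[:,2]>64)&(P[:,2]<82)]
print("y",*range(-2,103,2)); show(c,[544.5,-30.3,float(sys.argv[2])],7.0,float(sys.argv[3]))
E
python3 look.py b 72 0.3
```

```text
time: 18.83
ee_pos: [542.3, -31.7, 112.3]
eef_rot: [-1.869, -2.523, 0.003]
force: [-5.1, -3.9, 8.8]
width: 29.5
finger_force: 37.6
time: 19.67
ee_pos: [542.3, -31.7, 112.3]
eef_rot: [-1.865, -2.526, 0.003]
force: [-5.4, -4.2, 10.7]
width: 29.5
finger_force: 37.5
y -2 0 2 4 6 8 10 12 14 16 18 20 22 24 26 28 30 32 34 36 38 40 42 44 46 48 50 52 54 56 58 60 62 64 66 68 70 72 74 76 78 80 82 84 86 88 90 92 94 96 98 100 102
lum 48 53 60 74 99 117 122 118 109 106 108 114 122 127 123 121 122 125 126 124 124 125 125 124 126 127 125 122 123 130 134 133 130 129 130 132 132 132 132 130 127 127 129 132 133 131 128 125 125 123 124 129 132 128
lum 51 75 75 82 98 115 128 131 128 125 123 126 132 137 137 134 132 133 134 134 134 133 132 132 135 137 136 133 130 134 139 142 140 138 139 139 138 140 141 139 137 135 137 140 142 141 138 134 129 126 131 139 138 130
lum 54 82 76 80 93 110 122 124 120 121 122 123 126 128 126 126 127 128 127 126 127 130 131 130 130 128 127 125 123 126 132 133 132 132 137 138 137 134 131 128 129 132 134 135 132 129 129 128 125 125 130 134 133 127
lum 57 77 73 78 95 115 119 109 103
[... 329 characters left out ...]
 85 87 90 93 97 110 117 121 128
g-r 48 0 0 1 1 2 3 3 3 3 3 0 -5 -8 -10 -10 -10 -10 -9 -6 -3 -3 -7 -10 -10 -10 -11 -11 -6 -1 0 -1 -2 -1 1 1 -4 -9 -12 -12 -13 -12 -11 -11 -11 -12 -13 -12 -11 -7 -2 2 -1 -10
g-r 51 1 1 1 2 3 4 4 4 4 4 1 0 -1 -2 -4 -4 -5 -2 1 3 2 -2 -5 -4 -2 -2 1 3 5 7 7 5 6 6 4 0 -3 -4 -4 -6 -6 -6 -5 -3 -3 -4 -5 -3 1 4 4 -1 -10
g-r 54 1 1 1 2 2 3 4 4 4 4 3 1 0 -1 0 -1 -1 2 5 4 3 1 -1 -1 0 2 4 5 6 6 6 6 7 6 5 1 -1 -1 -1 -2 -2 -1 -2 -2 -2 -1 0 3 5 4 3 -2 -9
g-r 57 1 1 0 1 2 2 3 3 4 4 3 1 1 0 1 2 2 3 4 4 5 3 1 2 2 3 4 4 5 5 5 6 5 5 5 2 2 0 0 0 1 1 0 0 0 1 3 4 4 3 1 -1 -2
g-r 60 1 0 0 1 1 1 1 2 3 3 3 2 3 1 2 2 3 3 3 4 4 4 2 2 2 2 4 4 4 4 4 4 4 4 4 4 3 2 1 2 2 2 1 2 2 3 3 3 3 2 1 0 1
```

Bubble now at about +4 mm, which fits 20 mm/rad. About 12° more is needed.

```bash
python3 -m inch '[[0.2,0,0,-0.01,0,0,0.6],[0.2,0,0,-0.01,0,0,0.6],[0.2,0,0,-0.01,0,0,0.6],[0.2,0,0,-0.015,0,0,0.6],[0.2,0,0,0,0,0,0],[0.2,0,0,0,0,0,0],[0.2,0,0,0,0,0,0],[0.2,0,0,0,0,0,0],[0.2,0,0,0,0,0,0],[0.2,0,0,0,0,0,0]]'
python3 -m inch '[[0.2,0,0,0,0,0,0],[0.2,0,0,0,0,0,0],[0.2,0,0,0,0,0,0],[0.2,0,0,0,0,0,0],[0.2,0,0,0,0,0,0],[0.2,0,0,0,0,0,0],[0.2,0,0,0,0,0,0],[0.2,0,0,0,0,0,0],[0.2,0,0,0,0,0,0],[0.2,0,0,0,0,0,0]]'
python3 look.py c 73.3 0 | grep -E "y|(lum|g-r) (51|54|57|60)"; sed -i 's/73, *//' look.py
python3 - <<'E'
import numpy as np,cv2
i=np.load("pics/scene_c.npz")["img"][:,:,::-1]
cv2.imwrite("pics/s5.png",cv2.resize(i[205:265,320:420],None,fx=8,fy=8,interpolation=cv2.INTER_CUBIC))
E
```

```text
time: 20.55
ee_pos: [542.1, -31.6, 113.6]
eef_rot: [-2.119, -2.317, 0.003]
force: [-5.1, -3.4, 8.1]
width: 29.3
finger_force: 37.5
time: 21.38
ee_pos: [542.1, -31.6, 113.6]
eef_rot: [-2.119, -2.317, 0.003]
force: [-5.9, -3.2, 8.7]
width: 29.3
finger_force: 37.5
y -2 0 2 4 6 8 10 12 14 16 18 20 22 24 26 28 30 32 34 36 38 40 42 44 46 48 50 52 54 56 58 60 62 64 66 68 70 72 74 76 78 80 82 84 86 88 90 92 94 96 98 100 102
lum 51 79 79 81 93 109 124 125 123 125 129 130 131 132 132 134 137 138 134 129 127 131 137 137 134 132 133 138 141 141 140 138 137 130 127 131 138 138 136 135 135 136 139 139 138 136 135 136 134 131 131 135 132 127
lum 54 89 80 76 92 115 126 127 123 123 122 121 123 127 130 131 130 127 124 123 124 128 129 128 126 124 127 131 134 132 132 134 134 129 125 126 129 129 129 131 132 132 130 129 128 130 131 130 127 124 128 132 133 128
lum 57 88 75 78 98 119 120 109 101 100 101 102 104 105 105 104 104 104 106 109 112 115 113 111 110 110 113 116 116 117 119 120 116 112 110 115 117 112 107 105 106 108 109 108 106 105 105 107 109 111 115 122 128 128
lum 60 78 72 79 104 112 104 90 81 80 80 81 83 84 82 80 79 83 88 94 102 99 96 94 94 95 98 100 100 102 106 101 97 94 97 110 105 93 85 82 83 84 85 86 85 83 84 89 93 94 98 108 120 128
g-r 51 1 0 0 1 2 3 3 3 4 5 3 -1 -3 -5 -5 -2 -3 -2 0 3 1 -1 -1 0 1 4 5 6 6 6 4 1 0 1 3 1 -3 -5 -6 -7 -5 -4 -4 -4 -5 -7 -6 -2 1 4 3 -3 -12
g-r 54 1 0 1 2 3 3 4 3 3 4 3 1 -1 -1 -2 -2 0 2 4 5 2 1 1 3 5 6 6 7 6 6 6 5 4 5 4 2 0 -1 -2 -1 -2 -2 0 -1 -2 -2 0 2 5 5 2 -3 -11
g-r 57 1 1 1 2 2 3 3 4 3 4 3 2 2 1 1 1 2 3 4 4 3 2 3 4 5 4 5 6 6 6 6 4 5 4 3 2 1 1 1 1 0 1 1 2 1 0 3 4 4 3 2 0 -4
g-r 60 1 0 1 2 2 2 3 4 3 3 2 2 2 2 2 2 2 3 3 4 4 3 3 3 4 4 4 4 5 6 4 4 4 3 2 2 1 1 2 1 2 2 2 2 1 2 3 3 2 2 2 2 3
```

View pics/s5.png

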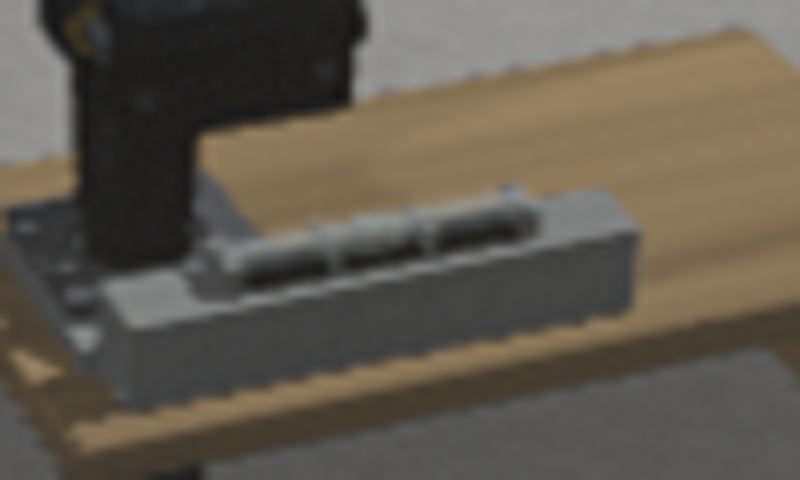

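The last picture shows the bubble resting between its lines (320 and 430 px, bubble centre about 378), and the strip profile reads about 0 mm. Grip force is 37 N and the press is about 8 N, so I'm handing in.

```bash
python3 -c "
from cell import env
print(env.job_done())"
```

```text
the job is handed in; nothing more can be done
None
```

I handed the job in at about 21 s of the 64 s limit, and no verdict came back. At that point the level sat around the foot knob, the bubble read about 0 mm between its lines, and the fingers held the knob at about 37 N with roughly 8 N of downward push at the wrist. The bystanders were not touched.

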